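# Hold the loose hinge leaf in line on a moulding box

## Task

The wooden bar lying through the hinge gap of the moulding box is in the way: lift it off and lay it flat on the plywood tool board, and let go of it. Then pick up the loose hinge leaf and bring its barrel into the gap between the two barrels on the box, with the leaf level, right side up and pointing straight out from the box, so that the three holes line up for a pin; finish while still holding it there in the air, not pressing on the box. Leave everything else on the bench alone.

Things in the scene. Friction and masses are not known exactly. Their poses are not given: they have to be found in the camera images.
- flask: steel moulding box, 200 (x) x 260 (y) x 70 tall, flat top, fixed to the bench; origin under its middle, x horizontal, away from the robot. Its robot-side wall carries the fixed hinge leaf: two steel barrels, 26 outer dia, 14 hole, each 26 long, in line along y
- flask_eye (a point): middle of the fixed hinge line, x = -123.5, z = 70 from flask, same axes; y runs along the hinge line. The two fixed barrels are centred at y = +31 and -31 from here, leaving a 36 wide gap around this point, open above, below and towards the robot; the face behind the gap is at x = +15.5. All in mm
- leaf_center (a point): loose steel hinge leaf lying flat on the bench at one side: plate 90 (x) x 44 (y) x 12, one barrel at the +x end (26 outer dia, 28 long, 14 hole along y), underside flush with the plate's; 0.45 kg. The point, where to hold it, is mid-thickness (6 above the bench), mid-width, 10 ahead of the plate's middle, 5 behind the centre of mass. x to the barrel, z up. All in mm
- leaf_eye (a point): centre of the hole of the loose leaf's barrel: at x = +55, y = 0, z = +7 from leaf_center. Same axes; y along the hole. All in mm
- bar_center (a point): centre of the wooden strickle bar, 220 long (x) x 24 wide (y) x 18 tall, about 0.08 kg; it lies flat on the box's top (underside 70 above the bench), its -x end sticking out through the gap between the two fixed barrels. All in mm
- board_top (a point): middle of the top face of a plywood tool board 260 (x) x 100 (y) x 8 thick, fixed to the bench on the side opposite the loose leaf; empty; top 8 above the bench, z up. All in mm
- pin: steel hinge pin, 106 long, 8 dia with a 13 dia head, lying on the bench between the robot and the moulding box; origin at bench level under its middle, x along it. Leave alone (mm)
- strap: plain steel packing plate 80x40x12, no barrel, lying on the bench between the robot and the box; origin at its underside. Leave alone (mm)
- hammer: bench hammer lying to the right of the moulding box; x along it. Leave alone (mm)
- spatula: moulder's spatula lying to the left of the moulding box; x along it. Leave alone (mm)
- tin: closed metal tin, 72 dia, 85 tall, standing far right; origin at its underside. Leave alone (mm)
- pattern: turned wooden pattern, 80 dia, 70 tall, standing far left; origin at its underside. Leave alone (mm)
Things that resemble listed ones, but are neither listed nor needed, are in the scene too. What is shaped like the part that bears leaf_center but green is not meant.

How it is judged:
By the outcome, as a careful person would: the job done as asked, in the order asked, and still so for the second after the job is handed in, while the arm keeps its last pose, push and grip.
It also fails if it takes over 64 s, if anything falls off the work surface, if the arm or the gripper's body presses on something with over 40 N, if the wrist force passes 120 N, or if a joint passes its speed limit or range.

## Robot

A 6-joint arm with a two-finger parallel gripper is mounted at the origin on the work surface. World frame = base frame: x ahead of the robot, y to its left, z up, the work surface at z = 0. Lengths are in m, angles in degrees, forces in N, time in s.
With the tool pointing down it reaches from about 0.25 to 0.725 m from the base axis. Payload 9.7 kg.
Tool frame: the origin (TCP) lies at the very end of the fingers, on their centre line; the grasp point (between the pads) lies 19 mm behind it; y points along the fingers, x is the direction in which the jaws open and shut, and the axes are right-handed (so a half turn about y gives the same grasp; the last joint's range is limited). The gripper opens to 85 mm and grips with 20 to 120 N. Pads are 22 mm wide; open, the fingers measure 114 mm over their backs; the gripper's body (76 mm by 85 mm) begins 54 mm behind the grasp point. The pads swing forward as they close: fully open they stand 13 mm farther back than shut.
Start: joints at [-74.542, 4.979, 10.078, 95.1, 0, 90], TCP at [0.147, -0.53, 0.231] pointing down, gripper open.
Joint ranges: [-179.16, 179.16], [-48.56, 103.87], [-65.8, 70.77], [-126.05, 130.52], [-82.76, 87.17], [-180, 180]. Speed limits (degrees/s): [127.2, 127.2, 147.25, 180, 180, 180].

## Interface

Orientations are given as [roll, pitch, yaw] about the fixed x, y, z axes, in that order (R = Rz(yaw) Ry(pitch) Rx(roll)).
In Python, from workcell import bot gives the robot as it stands.
- The arm moves only by the shell command python3 -m jog 'ROWS' [FORCE]. ROWS is JSON, a list of rows, each a list of 7 numbers: the closure, from 0 (fully open) to 1 (shut), then the shift along the world's x, y, z in units of 25 mm (1.0 is 25 mm), then the turn, a rotation vector about the world's x, y, z in units of 5 degrees (1.0 is 5 degrees). A call has 1 to 5 rows; each row is the pose to reach, as a shift and turn from the pose commanded when the call began; what a row does not reach only later rows make up. A row lasts 1/10 s, in which the tool goes at most 50 mm and 8.59 degrees, less where a joint would pass 70% of its speed; a pose out of reach is approached as far as the arm can. A call with a gripper value outside its range is refused whole. The fingers move at their own pace and stop on an object; FORCE is the grip in N (left out, the last holds). Time passes only in rows, so rows that repeat a pose let the fingers close. It gives the time, the measured TCP pose, the force and the opening at its end, in the units of the state.
- bot.get_obs(): the state, without advancing time (a new reading comes with each control period).
- bot.camera(name): name is "scene" or "top" or "wrist"; returns (picture, depth): 420x560x3 uint8, red, green, blue; 420x560 float32, m along the optical axis (not along the pixel's ray), 0 where there is no reading.
- bot.camera_model(name): a dict with "fx", "fy", "cx", "cy" (pixels), "rvec" (rotation vector, rad) and "tvec" (3), from world to camera coordinates, as OpenCV has them; the wrist camera has in their place "tool_from_camera" (4x4, takes a point from camera to tool coordinates, whose origin is the TCP and whose axes are the tool frame's). Camera axes: x right, y down, z forward; pixel columns grow to the right and rows downward; lengths in m; the calibration is good to about 2 mm. A picture is of the moment at which its call begins: read the wrist's pose just before it. camera_model takes no time and is no camera call.
- bot.job_done(): hands the job in, once; it reports no verdict.
Trained networks look in the newest picture that a camera, given by its name, has taken for a name from the list of things; names that differ only in an ending like _2 or _b are one class to them, and where a whole thing is asked for, a point or a joint stands for the part that bears it (a point fixed in the world has none). Each returns a list of dicts, best first, with "conf" (0 to 1); they miss things now and then, are a little off and sometimes report something else, mostly with a low value. They report only what shows in the picture. A call takes as long as a camera call. They do not tell look-alikes from the thing itself.
- bot.regions_of(camera, label): "pixels" (420x560 bool, what is visible of it) and "point" ([row, column] in pixels, amid what is visible of it).
The state is a dict: "time": time; "q": joint angles; "qd": joint speeds; "joint_efforts": joint torques, N m; "ee_pos": TCP position; "tcp_rot": TCP orientation; "wrist_force": force on the tool from outside, world axes, zero at the start; "torque": the same for the moment, N m; "opening": finger opening in m.
Only numpy, scipy, OpenCV 4.12 (cv2) and the standard library are available. Lean on these libraries where they do the work, as an engineer would, in place of code of your own. Each camera call takes 0.05 s, during which the arm holds its last target. There are 200 camera calls.

## Working session

There is one attempt and no reset: what is moved stays moved. The work goes in short steps, Python scripts to look and compute and a shell command to move; the robot and the scene stay as the last step left them, time stands still between calls to the robot, and variables do not carry over. Pictures are saved under pics/ and viewed, about 8 in all and at most 12, crops included, and the job is handed in when it is done.

```bash
mkdir -p pics; ls
cat > h.py <<'E'
import numpy as np, cv2
from workcell import bot
from scipy.spatial.transform import Rotation as R
def T(name,obs=None):
    m=bot.camera_model(name)
    if name=="wrist":
        o=obs or bot.get_obs(); W=np.eye(4); W[:3,:3]=R.from_euler('xyz',o["tcp_rot"],degrees=True).as_matrix(); W[:3,3]=o["ee_pos"]
        return m,W@np.array(m["tool_from_camera"])
    E=np.eye(4);E[:3,:3]=cv2.Rodrigues(np.array(m["rvec"],float))[0];E[:3,3]=np.ravel(m["tvec"])
    return m,np.linalg.inv(E)
def shot(name):
    o=bot.get_obs(); p,d=bot.camera(name); m,W=T(name,o)
    v,u=np.mgrid[:d.shape[0],:d.shape[1]]
    P=np.stack([(u-m["cx"])/m["fx"]*d,(v-m["cy"])/m["fy"]*d,d],-1)@W[:3,:3].T+W[:3,3]
    P[d==0]=np.nan
    return p,d,P
def save(p,f): cv2.imwrite("pics/"+f,cv2.cvtColor(p,cv2.COLOR_RGB2BGR))
E
python3 - <<'E'
from h import *
print(bot.get_obs())
for c in ("top","scene"):
    p,d,P=shot(c); save(p,c+"0.png")
    if c=="top":
        np.save("P.npy",P); np.save("p.npy",p)
        for l in ["flask","leaf_center","bar_center","board_top","pin","strap","hammer","spatula"]:
            for r in bot.regions_of(c,l)[:3]:
                k=r["pixels"]; Q=P[k]; Q=Q[~np.isnan(Q[:,0])]
                rect=cv2.minAreaRect(Q[:,:2].astype(np.float32)*1000)
                print(l,round(r["conf"],2),r["point"],k.sum(),np.round(np.median(Q,0),3),np.round(rect[0]),np.round(rect[1]),round(rect[2],1),p[k].mean(0).round())
E
```

```text
pics
{'time': 0.0, 'q': array([-7.45401219e+01,  5.00813894e+00,  1.00339207e+01,  9.50990629e+01,
       -1.34232775e-03,  9.00009926e+01]), 'qd': array([ 0.02808206, -0.05340078,  0.00658132,  0.02051354,  0.01336079,
       -0.04537492]), 'joint_efforts': array([-1.10144963e-03, -5.20388889e+01,  4.64801931e+01,  1.62198994e-02,
        1.86946863e-05,  5.85488436e-06]), 'ee_pos': array([ 0.1465415 , -0.52987715,  0.2306067 ]), 'tcp_rot': array([-9.00013436e+01,  7.32810778e-02, -7.45411145e+01]), 'wrist_force': array([-0.6035142 , -0.58857767,  0.40360911]), 'torque': array([ 0.01377108, -0.00039291, -0.00546969]), 'opening': 0.08498593107831638}
flask 0.91 [149.3, 271.3] 7308 [ 0.685 -0.025  0.071] [684. -34.] [270. 302.] 21.7 [128. 109.  79.]
leaf_center 0.9 [219.9, 154.1] 699 [0.5   0.304 0.013] [505. 308.] [ 50. 124.] 74.6 [127. 128. 127.]
leaf_center 0.72 [281.6, 123.7] 702 [0.343 0.392 0.013] [340. 397.] [ 49. 124.] 51.1 [ 26. 110.  41.]
bar_center 0.61 [161.7, 280.3] 769 [ 0.648 -0.036  0.089] [652. -37.] [225.  26.] 6.5 [115.  72.  34.]
board_top 0.93 [238.2, 374.2] 3354 [ 0.452 -0.305  0.009] [ 452. -304.] [105. 260.] 89.9 [177. 145.  93.]
board_top 0.26 [223.8, 154.3] 673 [0.499 0.304 0.013] [504. 308.] [ 49. 119.] 74.6 [128. 129. 129.]
pin 0.52 [263.7, 296.2] 77 [ 0.388 -0.077  0.011] [392. -80.] [ 7. 98.] 55.6 [127. 127. 127.]
strap 0.68 [253.4, 226.1] 433 [0.406 0.107 0.012] [406. 108.] [43. 80.] 82.5 [136. 136. 135.]
hammer 0.62 [154.4, 391.6] 980 [ 0.682 -0.351  0.024] [ 691. -383.] [260.  85.] 82.0 [142. 122.  86.]
spatula 0.83 [150.4, 118.0] 1027 [0.704 0.414 0.005] [704. 339.] [ 67. 276.] 3.0 [147. 139. 122.]
```

View pics/top0.png

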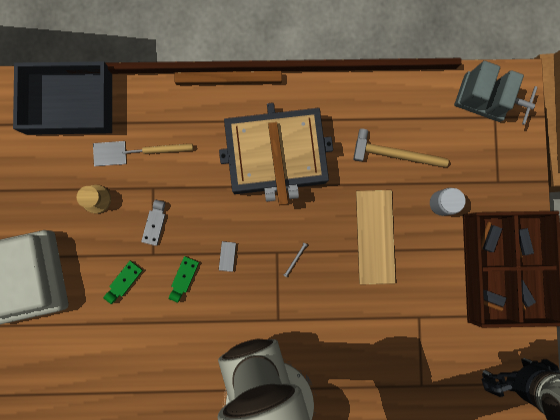

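View pics/scene0.png

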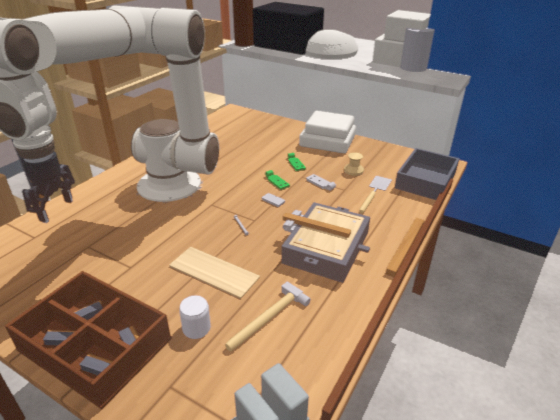

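Top view: the grey leaf is at about (153,222) with its barrel towards the box. The bar runs through the hinge gap at about (283,195), and the board at (376,237) is empty. I'm moving above the bar for a close look.

```bash
python3 -m jog '[[0,1.3,1.4,0.2,0,0,-0.4],[0,2.6,2.8,0.4,0,0,-0.8],[0,3.9,4.2,0.6,0,0,-1.2],[0,5.2,5.6,0.8,0,0,-1.6],[0,6.5,7,1,0,0,-1.8]]'
python3 -m jog '[[0,1.3,1.4,0,0,0,0],[0,2.6,2.8,0,0,0,0],[0,3.9,4.2,0,0,0,0],[0,5.2,5.6,0,0,0,0],[0,6.0,7,0,0,0,0]]'
python3 -m jog '[[0,1.3,1.4,0,0,0,0],[0,2.6,2.8,0,0,0,0],[0,3.9,4.2,0,0,0,0],[0,4.8,5.6,0,0,0,0],[0,4.8,5.6,0,0,0,0]]'
cat > look.py <<'E'
from h import *
import sys
p,d,P=shot("wrist"); n=sys.argv[1]; save(p,n+".png"); np.savez("/tmp/"+n,p=p,d=d,P=P)
o=bot.get_obs(); print(o["time"],o["ee_pos"].round(4),o["tcp_rot"].round(2),o["wrist_force"].round(1),round(o["opening"],4))
for l in sys.argv[2:]:
    for r in bot.regions_of("wrist",l)[:3]:
        k=r["pixels"]; Q=P[k]; Q=Q[~np.isnan(Q[:,0])]; z=np.median(Q[:,2]); Q=Q[abs(Q[:,2]-z)<.004]
        rect=cv2.minAreaRect(Q[:,:2].astype(np.float32)*1000)
        print(l,round(r["conf"],2),np.round(r["point"]),k.sum(),np.round(np.median(Q,0),4),np.round(rect[0],1),np.round(rect[1],1),round(rect[2],1),p[k].mean(0).round())
E
python3 look.py w1 bar_center flask
```

```text
time: 1.0
ee_pos: [0.31, -0.3536, 0.2567]
tcp_rot: [-90.0, -0.0, -83.6]
wrist_force: [1.1, -0.5, 0.6]
opening: 0.0856
time: 1.5
ee_pos: [0.4607, -0.1783, 0.256]
tcp_rot: [-90.0, 0.0, -83.5]
wrist_force: [0.0, -0.7, -1.2]
opening: 0.0851
time: 2.0
ee_pos: [0.581, -0.0363, 0.2549]
tcp_rot: [-90.1, 0.1, -83.3]
wrist_force: [-0.9, 0.6, -1.0]
opening: 0.0856
2.05 [ 0.5799 -0.038   0.2553] [-9.008e+01  2.000e-02 -8.335e+01] [-0.3 -0.2  0.4] 0.0856
bar_center 0.68 [104. 288.] 5785 [ 0.6576 -0.0321  0.0887] [641.9 -33.2] [203.5  24. ] 6.6 [131.  81.  36.]
bar_center 0.34 [202.  11.] 1878 [0.4993 0.2976 0.0126] [500.8 295.8] [ 23.5 124.1] 81.9 [102. 105. 110.]
flask 0.62 [ 85. 303.] 47041 [ 0.6767 -0.0397  0.0712] [650.9 -32.5] [196.1 261.8] 6.7 [155. 131.  95.]
```

View pics/w1.png

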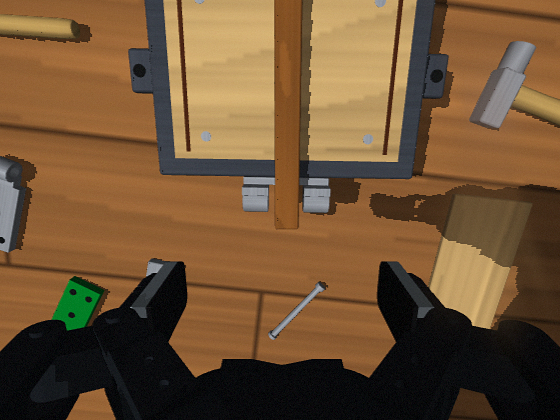

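The bar's yaw is 6.6° and its centre is at about (0.650,-0.032). The hinge barrels show at (256,195) and (317,195). Going down on the bar.

```bash
python3 -m jog '[[0.3,1.4,0.1,-1.5,0,0,0],[0.3,2.8,0.2,-3,0,0,0],[0.3,2.8,0.2,-4.8,0,0,0],[0.3,2.8,0.2,-6.2,0,0,0],[0.3,2.8,0.2,-6.6,0,0,0]]' 40
python3 -m jog '[[0.3,0,0,-0.3,0,0,0],[0.3,0,0,-0.5,0,0,0],[0.3,0,0,-0.5,0,0,0]]'
python3 -m jog '[[1,0,0,0,0,0,0],[1,0,0,0,0,0,0],[1,0,0,0,0,0,0],[1,0,0,0,0,0,0],[1,0,0,0,0,0,0]]'
```

```text
time: 2.65
ee_pos: [0.6466, -0.0364, 0.0869]
tcp_rot: [-90.4, 0.1, -83.6]
wrist_force: [-0.5, 0.5, -0.3]
opening: 0.0596
time: 2.95
ee_pos: [0.6496, -0.0355, 0.0804]
tcp_rot: [-89.9, -0.0, -83.6]
wrist_force: [0.7, 1.1, -0.6]
opening: 0.0597
time: 3.45
ee_pos: [0.6496, -0.0351, 0.0801]
tcp_rot: [-89.9, -0.0, -83.5]
wrist_force: [-0.1, -0.2, 6.6]
opening: 0.0225
```

```bash
python3 -m jog '[[1,0,0,0.8,0,0,0],[1,0,0,2,0,0,0],[1,0,0,3,0,0,0],[1,0,0,4,0,0,0],[1,-0.8,-1.2,4,0,0,0]]'
python3 -m jog '[[1,-1,-1.4,0,0,0,-0.3],[1,-2,-2.8,0,0,0,-0.6],[1,-3,-4.2,0,0,0,-0.9],[1,-4,-5.6,0,0,0,-1.2],[1,-5,-7,0,0,0,-1.3]]'
python3 -m jog '[[1,-1,-1.4,0,0,0,0],[1,-2.1,-2.5,-0.5,0,0,0],[1,-2.1,-2.5,-1.5,0,0,0],[1,-2.1,-2.5,-2,0,0,0],[1,-2.1,-2.5,-2,0,0,0]]'
python3 look.py w2 bar_center board_top
```

```text
time: 3.95
ee_pos: [0.6315, -0.0631, 0.1822]
tcp_rot: [-89.7, -0.0, -83.3]
wrist_force: [-0.4, -2.0, -0.0]
opening: 0.0229
time: 4.45
ee_pos: [0.5029, -0.2412, 0.1789]
tcp_rot: [-90.0, -0.0, -90.1]
wrist_force: [0.0, -0.7, -1.4]
opening: 0.0225
time: 4.95
ee_pos: [0.4509, -0.3018, 0.1269]
tcp_rot: [-90.2, 0.1, -90.0]
wrist_force: [0.1, 0.0, 0.0]
opening: 0.0229
5.0 [ 0.4516 -0.3019  0.1284] [-9.007e+01  5.000e-02 -9.000e+01] [ 0.3 -0.1 -0.1] 0.0225
bar_center 0.55 [164. 282.] 19666 [ 0.4999 -0.3012  0.1354] [ 480.9 -301.3] [159.9  24.2] 0.1 [145.  91.  42.]
board_top 0.67 [138. 309.] 15699 [ 0.504  -0.3244  0.0087] [ 451.5 -301.7] [259.8 100.3] 0.4 [223. 189. 125.]
```

View pics/w2.png

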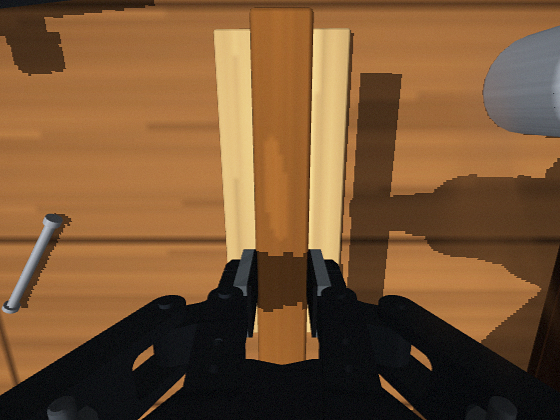

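The bar is centred and aligned over the board, so I'm lowering it.

```bash
python3 -m jog '[[1,0,0,-1.5,0,0,0],[1,0,0,-3,0,0,0],[1,0,0,-3.9,0,0,0],[1,0,0,-4.2,0,0,0],[1,0,0,-4.3,0,0,0]]'
python3 -m jog '[[1,0,0,-0.05,0,0,0],[1,0,0,-0.1,0,0,0],[1,0,0,-0.1,0,0,0]]'
```

```text
time: 5.6
ee_pos: [0.4521, -0.3023, 0.0216]
tcp_rot: [-90.0, -0.0, -90.0]
wrist_force: [-0.6, 0.3, -0.6]
opening: 0.0224
time: 5.9
ee_pos: [0.4522, -0.3029, 0.0198]
tcp_rot: [-89.9, -0.1, -90.0]
wrist_force: [0.2, 0.2, -0.8]
opening: 0.0226
```

```bash
python3 -m jog '[[1,0,0,-0.05,0,0,0],[1,0,0,-0.08,0,0,0],[1,0,0,-0.08,0,0,0]]'
```

```text
time: 6.2
ee_pos: [0.452, -0.3029, 0.018]
tcp_rot: [-89.9, -0.0, -90.0]
wrist_force: [-2.0, 1.9, 7.5]
opening: 0.0225
```

```bash
python3 -m jog '[[0.3,0,0,0,0,0,0],[0.3,0,0,0,0,0,0],[0.3,0,0,0,0,0,0],[0.3,0,0,1,0,0,0],[0.2,0,0,3,0,0,0]]'
python3 -m jog '[[0,0,0,2,0,0,0],[0,0,0,4,0,0,0],[0,0,1.5,6,0,0,0],[0,0,3.5,6,0,0,0.5],[0,0,5.5,6,0,0,1]]'
python3 -m jog '[[0,0,2,0,0,0,0.2],[0,0.2,4,0,0,0,0.2],[0,0.2,5.8,0,0,0,0.2],[0,0.2,5.8,0,0,0,0.2]]'
python3 look.py w3 flask leaf_eye flask_eye pin
```

```text
time: 6.7
ee_pos: [0.4496, -0.3013, 0.0887]
tcp_rot: [-90.3, 0.2, -90.0]
wrist_force: [1.2, -1.1, 0.5]
opening: 0.0679
time: 7.2
ee_pos: [0.452, -0.1727, 0.2435]
tcp_rot: [-89.8, -0.1, -85.1]
wrist_force: [1.4, 0.0, -1.2]
opening: 0.0853
time: 7.6
ee_pos: [0.4564, -0.024, 0.2417]
tcp_rot: [-90.0, 0.1, -83.7]
wrist_force: [0.8, -0.0, -0.2]
opening: 0.0854
7.65 [ 0.4565 -0.0261  0.2416] [-89.99   0.   -83.77] [-0.1 -0.6  0.1] 0.0853
flask 0.61 [ 28. 318.] 18464 [ 0.6051 -0.0394  0.071 ] [588.2 -38.6] [ 70.2 259.6] 6.2 [105.  98.  87.]
leaf_eye 0.96 [239.  70.] 3522 [0.3572 0.2269 0.0127] [345.8 232.3] [ 44.4 119.7] 66.0 [  6. 114.  36.]
flask_eye 0.95 [ 28. 319.] 18196 [ 0.6052 -0.0392  0.071 ] [588.5 -38.8] [ 69.6 258.6] 6.2 [106.  98.  88.]
pin 0.87 [231. 323.] 551 [ 0.3953 -0.0777  0.0105] [392.9 -76.1] [ 11.  105.8] 56.6 [142. 145. 152.]
pin 0.49 [ 28. 316.] 18433 [ 0.6051 -0.0393  0.071 ] [588.2 -38.6] [ 70.2 259.6] 6.2 [105.  98.  87.]
```

View pics/w3.png

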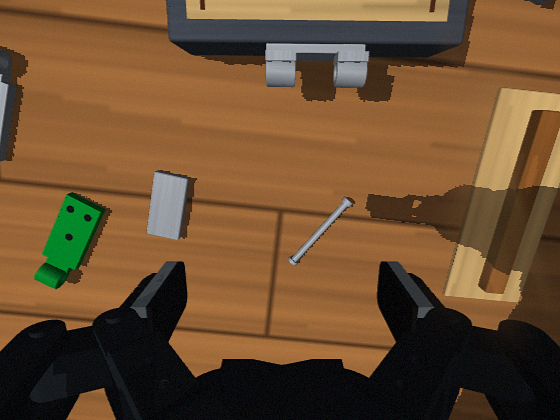

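The bar lies flat on the board. The freed hinge barrels show at (281,70) and (350,70). Now measuring the hinge precisely.

```bash
cat > hinge.py <<'E'
from h import *
import sys
for n in sys.argv[1:]:
    z=np.load("/tmp/"+n+".npz"); P=z["P"].reshape(-1,3); P=P[~np.isnan(P[:,0])]
    # flask near edge: top points z .066-.076, per y bin min x
    box=P[(abs(P[:,2]-.071)<.004)&(P[:,0]>.53)&(P[:,0]<.85)&(abs(P[:,1]+.035)<.16)]
    rect=cv2.minAreaRect(box[:,:2].astype(np.float32)*1000); print(n,rect)
    y0=np.deg2rad(6.5); e=np.array([np.cos(y0),np.sin(y0)]); f=np.array([-e[1],e[0]])
    s=np.c_[box[:,:2]@e,box[:,:2]@f]
    ys,xs=[],[]
    for a in np.arange(s[:,1].min()+.006,s[:,1].max()-.006,.004):
        k=s[abs(s[:,1]-a)<.002]
        if len(k)>5: ys.append(a);xs.append(k[:,0].min())
    ys,xs=np.array(ys),np.array(xs); m=np.abs(xs-np.median(xs))<.004
    c=np.polyfit(ys[m],xs[m],1); print("yaw from near edge",6.5-np.degrees(np.arctan(c[0])),"edge x'",np.median(xs),"y' range",s[:,1].min(),s[:,1].max(),"mid",(s[:,1].min()+s[:,1].max())/2)
    ex=np.median(xs)
    h=P[(P[:,2]>.06)&(P[:,2]<.1)]; hs=np.c_[h[:,:2]@e,h[:,:2]@f,h[:,2]]
    h=hs[(hs[:,0]<ex-.010)&(hs[:,0]>ex-.045)&(abs(hs[:,1]-s[:,1].mean())<.1)]
    for sg,nm in((1,"left"),(-1,"right")):
        mid=np.median(h[:,1]); mid=(h[:,1].min()+h[:,1].max())/2
        b=h[(h[:,1]-mid)*sg>0]; t=b[b[:,2]>np.percentile(b[:,2],80)]
        print(nm,len(b),"y'",b[:,1].min().round(4),b[:,1].max().round(4),"x'",b[:,0].min().round(4),"ztop",np.percentile(b[:,2],97).round(4),"x' at top",np.median(t[:,0]).round(4))
    # circle fit in x',z (r=13)
    from scipy.optimize import least_squares
    b=h[h[:,0]<ex-.014]; r=least_squares(lambda q:np.hypot(b[:,0]-q[0],b[:,2]-q[1])-.013,[ex-.0235,.07],loss="soft_l1",f_scale=.001); print("circle",r.x,np.std(r.fun))
    ym=(h[:,1].min()+h[:,1].max())/2
    print("eye",r.x[0]*e+ym*f,r.x[1], "from edge", (ex-.0235)*e+ym*f)
E
python3 hinge.py w3 w1
```

```text
w3 ((588.1610717773438, -38.5970458984375), (70.21687316894531, 259.631591796875), 6.2193922996521)
yaw from near edge 5.749426156396836 edge x' 0.5800002494539911 y' range -0.2348883104201697 0.02474003650246574 mid -0.10507413695885198
left 950 y' -0.0867 -0.0607 x' 0.5456 ztop 0.0847 x' at top 0.5657
right 1072 y' -0.149 -0.1225 x' 0.5447 ztop 0.0846 x' at top 0.5601
circle [0.55823287 0.07063096] 0.0012854418122790192
eye [ 0.56651202 -0.04096647] 0.07063095569304789 from edge [ 0.56479054 -0.0411626 ]
w1 ((650.8526000976562, -32.47096252441406), (196.09780883789062, 261.7889099121094), 6.736546993255615)
yaw from near edge 5.736554995924044 edge x' 0.5811118601511824 y' range -0.23657548017630123 0.024781379786538896 mid -0.10589705019488116
left 949 y' -0.1046 -0.0609 x' 0.5362 ztop 0.0897 x' at top 0.554
right 1040 y' -0.1484 -0.1054 x' 0.5361 ztop 0.0896 x' at top 0.5539
circle [0.55220862 0.07518419] 0.004118819637061145
eye [ 0.56050972 -0.04150113] 0.07518418764587809 from edge [ 0.56587823 -0.04088947]
```

```bash
python3 -m jog '[[0,0,1.9,0,0,0,-1],[0,0,3.8,0,0,0,-2],[0,0,5.7,0,0,0,-3],[0,0,7.6,0,0,0,-4],[0,0,9.5,0,0,0,-4.2]]'
python3 -m jog '[[0,0,1.5,0,0,0,0],[0,0,3,0,0,0,0],[0,0,3,0,0,0,0]]'
python3 look.py w4 leaf_eye leaf_center
```

```text
time: 8.35
ee_pos: [0.4359, -0.0553, 0.2413]
tcp_rot: [-90.2, 3.5, -99.4]
wrist_force: [1.0, -0.2, -0.2]
opening: 0.0854
time: 8.65
ee_pos: [0.4313, -0.02, 0.2418]
tcp_rot: [-90.2, 5.3, -96.1]
wrist_force: [-0.0, 0.4, 0.6]
opening: 0.0855
8.7 [ 0.4315 -0.0198  0.2417] [-90.22   5.33 -96.09] [-0.9  0.  -0.3] 0.0855
leaf_eye 0.83 [142.  30.] 3924 [0.4934 0.3099 0.013 ] [503.  309.1] [ 46.1 122.8] 74.8 [125. 128. 133.]
leaf_eye 0.82 [252. 118.] 2887 [0.3575 0.2264 0.0128] [345.1 232.4] [ 44.7 120. ] 66.2 [  7. 114.  37.]
leaf_eye 0.66 [260.  13.] 2125 [0.353  0.3837 0.0129] [338.3 397.9] [ 44.9 122.6] 51.8 [  5. 101.  32.]
leaf_center 0.93 [252. 119.] 2867 [0.3574 0.2264 0.0128] [345.2 232.5] [ 44.6 119.9] 65.9 [  7. 114.  37.]
leaf_center 0.9 [141.  31.] 3925 [0.4933 0.3098 0.013 ] [503.  309.1] [ 46.1 122.8] 74.8 [125. 128. 133.]
leaf_center 0.87 [255.  14.] 2147 [0.353  0.3836 0.0129] [338.3 397.9] [ 44.9 122.6] 51.8 [  5. 101.  32.]
```

View pics/w4.png

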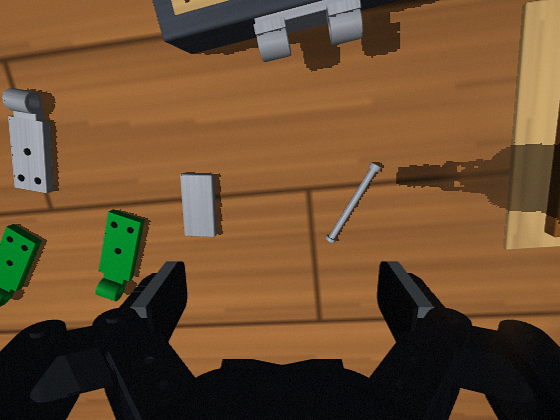

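Run:
```python
from h import *
o=bot.get_obs(); print(o["q"].round(1))
A=R.from_euler('xyz',o["tcp_rot"],degrees=True)
for y in (-96,-60): print((R.from_euler('xyz',[-90,0,y],degrees=True)*A.inv()).as_rotvec(degrees=True)/5)
# leaf estimate: plate points & barrel from w4
z=np.load("/tmp/w4.npz");P=z["P"].reshape(-1,3);p=z["p"].reshape(-1,3)
r=[r for r in bot.regions_of("wrist","leaf_center") if r["point"][0]<180][0]
Q=P[r["pixels"].ravel()];Q=Q[~np.isnan(Q[:,0])]
pl=Q[abs(Q[:,2]-.0125)<.003]; rect=cv2.minAreaRect(pl[:,:2].astype(np.float32)*1000); print(rect)
b=Q[Q[:,2]>.022]; print("barrel",b.mean(0),len(b), Q[:,2].max())
```

```text
[ -6.2 -10.7  -3.9  97.    5.3 179.9]
[-1.05524484  0.06657031  0.02245686]
[-1.04130948 -0.26717432  7.21727902]
((502.9517517089844, 309.0649719238281), (46.10179138183594, 122.82029724121094), 74.78287506103516)
barrel [0.54973006 0.29524885 0.0253088 ] 431 0.02853956565085447
```

```bash
python3 -m jog '[[0,0,0,0,-1.05,0.06,0.6],[0,0,0,0,-1.05,-0.1,2.2],[0,0,0.5,0,-1.05,-0.15,3.8],[0,0,1.2,0,-1.04,-0.2,5.4],[0,0,2,0,-1.04,-0.27,7.2]]'
python3 -m jog '[[0,0.4,0.8,0,0,0,1.7],[0,0.8,1.6,0,0,0,3.4],[0,1.2,2.4,0,0,0,5.1],[0,1.6,3.2,0,0,0,6.8],[0,2,4,0,0,0,8.5]]'
python3 -m jog '[[0,0.4,0.8,0,0,0,1.7],[0,0.8,1.6,0,0,0,3.4],[0,1.2,2.4,0,0,0,5.1],[0,1.6,3.2,0,0,0,6.8],[0,2,4,0,0,0,8.5]]'
python3 -m jog '[[0,0.4,0.4,0,0,0,1.7],[0,0.8,0.8,0,0,0,3.4],[0,1.2,1.2,0,0,0,5.1],[0,1.6,1.6,0,0,0,6.8],[0,1.7,2.4,0,0,0,8.5]]'
python3 -c "
from h import *
o=bot.get_obs();print(o['q'].round(1),o['tcp_rot'])"
cat > yaw.py <<'E'
from h import *
for n in ("w1","w3"):
    P=np.load("/tmp/"+n+".npz")["P"].reshape(-1,3);P=P[~np.isnan(P[:,0])]
    b=P[(abs(P[:,2]-.0705)<.004)&(P[:,0]>.56)&(abs(P[:,1]+.035)<.16)]
    y0=np.deg2rad(6.5);e=np.array([np.cos(y0),np.sin(y0)]);f=np.array([-e[1],e[0]]);s=np.c_[b[:,:2]@e,b[:,:2]@f]
    def fit(u,v,lo,hi,ext,nm):
        A,B=[],[]
        for a in np.arange(lo,hi,.003):
            k=v[abs(u-a)<.0015]
            if len(k)>10: A.append(a);B.append(ext(k))
        A,B=np.array(A),np.array(B)
        for _ in range(5): m=abs(B-np.median(B))<.006; m=m if _==0 else abs(B-np.polyval(c,A))<.0015; c=np.polyfit(A[m],B[m],1)
        print(n,nm,"slope deg",np.degrees(np.arctan(c[0])).round(2),"at mid",np.polyval(c,A[m].mean()).round(4),m.sum(),len(m)); return np.degrees(np.arctan(c[0]))
    near=s[(s[:,1]<-.155)|(s[:,1]>-.055)]
    print("  yaw=6.5-slope"); fit(near[:,1],near[:,0],-.228,.02,np.min,"near")
    fit(s[:,0],s[:,1],.585,.72,np.max,"left(+slope)"); fit(s[:,0],s[:,1],.585,.72,np.min,"right(+slope)")
E
python3 yaw.py
```

```text
time: 9.35
ee_pos: [0.4315, 0.0298, 0.2417]
tcp_rot: [-90.0, 0.0, -60.3]
wrist_force: [-0.4, 0.6, 0.0]
opening: 0.0855
time: 9.85
ee_pos: [0.4819, 0.1304, 0.2416]
tcp_rot: [-90.0, 0.0, -17.7]
wrist_force: [0.2, 0.4, -0.7]
opening: 0.0853
time: 10.35
ee_pos: [0.5318, 0.2304, 0.2414]
tcp_rot: [-90.0, 0.0, 24.8]
wrist_force: [0.2, -0.3, -0.2]
opening: 0.0856
time: 10.85
ee_pos: [0.5749, 0.2893, 0.2411]
tcp_rot: [-90.0, 0.1, 67.2]
wrist_force: [-0.3, -0.1, -0.7]
opening: 0.0855
[26.7 18.9 27.5 98.6 -0.  49.5] [-8.99742538e+01  5.89429472e-02  6.72317777e+01]
  yaw=6.5-slope
w1 near slope deg 0.79 at mid 0.5822 50 50
w1 left(+slope) slope deg -0.63 at mid 0.0231 45 45
w1 right(+slope) slope deg -0.87 at mid -0.235 45 45
  yaw=6.5-slope
w3 near slope deg 0.74 at mid 0.5814 50 50
w3 left(+slope) slope deg 0.03 at mid 0.0239 11 11
w3 right(+slope) slope deg -1.35 at mid -0.2343 11 11
```

```bash
python3 -m jog '[[0,0,0,0,0,0,1.5],[0,0,0,0,0,0,1.5],[0,0,0,0,0,0,1.5]]'
sed -i 's/6\.5/5.75/g' hinge.py; python3 hinge.py w3 | tail -5
python3 look.py w5 leaf_center
cat > leaf.py <<'E'
from h import *
import sys
from scipy.optimize import least_squares
n=sys.argv[1]; z=np.load("/tmp/"+n+".npz");P=z["P"]
rs=[r for r in bot.regions_of("wrist","leaf_center") if z["p"][r["pixels"]].mean(0)[1]<1.3*z["p"][r["pixels"]].mean(0)[0]]
Q=P[rs[0]["pixels"]];Q=Q[~np.isnan(Q[:,0])]; zt=float(sys.argv[2])
pl=Q[abs(Q[:,2]-zt)<.0025]; b=Q[Q[:,2]>zt+.010]
d=b.mean(0)[:2]-pl.mean(0)[:2]; y0=np.arctan2(d[1],d[0])
for i in range(4):
    e=np.array([np.cos(y0),np.sin(y0)]);f=np.array([-e[1],e[0]]); s=np.c_[pl[:,:2]@e,pl[:,:2]@f]
    lo,hi=np.percentile(s[:,0],[8,65]); A=np.arange(lo,hi,.003); sl=[];mid=[]
    for g in (np.min,np.max):
        B=np.array([g(s[abs(s[:,0]-a)<.0015,1]) for a in A]); c=np.polyfit(A,B,1)
        m=abs(B-np.polyval(c,A))<.002; c=np.polyfit(A[m],B[m],1); sl.append(c[0]); mid.append(np.polyval(c,A.mean()))
    y0+=np.mean(sl)
print("yaw",np.degrees(y0),"slopes",np.degrees(sl),"width",mid[1]-mid[0],"tail x'",np.percentile(s[:,0],.5))
t=np.percentile(s[:,0],.5); ym=np.mean(mid)
bs=np.c_[b[:,:2]@e,b[:,2]]
r=least_squares(lambda q:np.hypot(bs[:,0]-q[0],bs[:,1]-q[1])-.013,[bs[:,0].mean(),zt+.001],loss="soft_l1",f_scale=.001)
print("eye by barrel",r.x[0]*e+ym*f,r.x[1],"barrel y' mid",(((b[:,:2]@f).min()+(b[:,:2]@f).max())/2-ym).round(4))
print("center by barrel",(r.x[0]-.055)*e+ym*f,"by tail",(t+.055)*e+ym*f, "plate z",np.median(pl[:,2]))
E
python3 leaf.py w5 .0125
```

```text
time: 11.15
ee_pos: [0.5739, 0.2894, 0.2415]
tcp_rot: [-90.0, 0.0, 74.2]
wrist_force: [-0.6, 0.1, 0.3]
opening: 0.0852
yaw from near edge 5.746671448129085 edge x' 0.5825690665169723 y' range -0.22711184161991355 0.03272205808096052 mid -0.09719489176947652
left 1012 y' -0.0793 -0.0534 x' 0.5466 ztop 0.0848 x' at top 0.5674
right 1109 y' -0.1415 -0.1152 x' 0.5466 ztop 0.0847 x' at top 0.5673
circle [0.55977026 0.07076921] 0.0013738489101694222
eye [ 0.566719   -0.04089615] 0.0707692069769068 from edge [ 0.56602134 -0.0409664 ]
11.2 [0.5739 0.2892 0.2416] [-8.997e+01  3.000e-02  7.423e+01] [ 0.4 -0.8  0.7] 0.0856
leaf_center 0.86 [100. 284.] 4239 [0.4875 0.3131 0.0127] [503.1 309.4] [ 43.9 122.8] 75.0 [149. 153. 160.]
yaw -14.272189470119196 slopes [ 0.48510053 -0.4850963 ] width 0.04304222154555265 tail x' 0.3509104200888815
eye by barrel [0.55041291 0.29794032] 0.013532120421140372 barrel y' mid -0.0015
center by barrel [0.49711046 0.31149939] by tail [0.49801811 0.31126851] plate z 0.012734490237304552
```

View pics/w5.png

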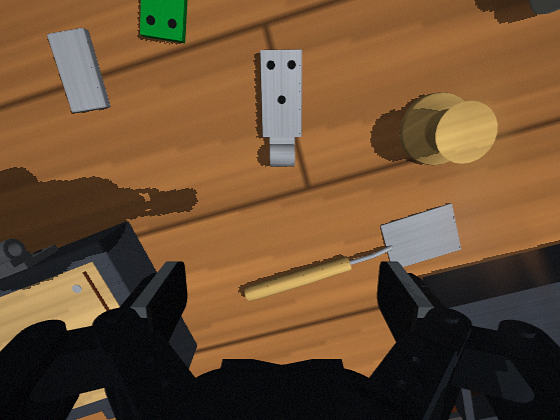

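The leaf is at (281,105) in this view, and the estimate matches the unflipped view. The camera offset is therefore negligible, and I'm going down on the leaf.

```bash
python3 -m jog '[[0.2,-1.3,0.4,-1,0,0,0.15],[0.2,-2.6,0.8,-2,0,0,0.15],[0.2,-3.1,0.9,-3.8,0,0,0.15],[0.2,-3.1,0.9,-5.5,0,0,0.15],[0.2,-3.1,0.9,-7,0,0,0.15]]' 80
python3 -m jog '[[0.2,0,0,-1.2,0,0,0],[0.2,0,0,-2,0,0,0],[0.2,0,0,-2.3,0,0,0],[0.2,0,0,-2.44,0,0,0],[0.2,0,0,-2.44,0,0,0]]'
```

```text
time: 11.8
ee_pos: [0.4955, 0.3116, 0.0652]
tcp_rot: [-90.0, 0.0, 75.1]
wrist_force: [1.3, 0.8, -0.5]
opening: 0.0685
time: 12.3
ee_pos: [0.4968, 0.312, 0.0065]
tcp_rot: [-90.0, -0.0, 75.1]
wrist_force: [0.2, 0.1, 0.6]
opening: 0.0683
```

```bash
python3 -m jog '[[0.2,0,0,-0.1,0,0,0],[0.3,0,0,-0.14,0,0,0],[1,0,0,-0.14,0,0,0],[1,0,0,-0.14,0,0,0],[1,0,0,-0.14,0,0,0]]'
python3 -m jog '[[1,0,0,0,0,0,0],[1,0,0,0,0,0,0],[1,0,0,0,0,0,0]]'
python3 -m jog '[[1,0,0,0.2,0,0,0],[1,0,0,0.6,0,0,0],[1,0,0,1.5,0,0,0],[1,0,0,3,0,0,0],[1,0,0,4,0,0,0]]'
python3 -m jog '[[1,0,0,1,0,0,0],[1,0,0,2,0,0,0],[1,0,0,2,0,0,0]]'
python3 look.py w6 leaf_center
```

```text
time: 12.8
ee_pos: [0.4968, 0.3121, 0.0032]
tcp_rot: [-90.0, -0.0, 75.2]
wrist_force: [-1.7, -1.2, 5.7]
opening: 0.0415
time: 13.1
ee_pos: [0.4967, 0.3121, 0.0032]
tcp_rot: [-90.0, -0.0, 75.2]
wrist_force: [-0.6, -0.5, 5.6]
opening: 0.0414
time: 13.6
ee_pos: [0.4966, 0.312, 0.1048]
tcp_rot: [-90.0, -0.0, 75.2]
wrist_force: [0.2, -0.1, -3.1]
opening: 0.0415
time: 13.9
ee_pos: [0.4976, 0.3126, 0.1562]
tcp_rot: [-90.2, -0.2, 75.2]
wrist_force: [0.5, -0.0, -4.0]
opening: 0.0413
13.95 [0.4971 0.3123 0.1537] [-90.08  -0.11  75.18] [-0.6 -0.2 -4.6] 0.0412
leaf_center 0.85 [ 56. 137.] 6870 [0.357  0.228  0.0126] [358.5 226.6] [45.3 89.8] 66.0 [  5. 141.  46.]
leaf_center 0.62 [244. 282.] 19194 [0.4843 0.3154 0.1657] [492.5 314.3] [44.1 98.9] 75.1 [139. 143. 149.]
```

View pics/w6.png

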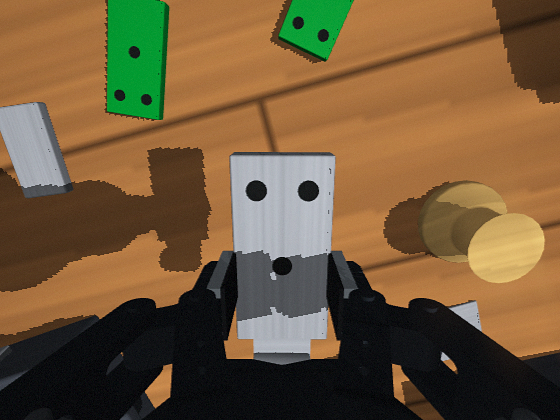

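The leaf is held squarely with its tail at (282,155). Measuring its pose in the hand.

```bash
cat > hand.py <<'E'
from h import *
from scipy.spatial.transform import Rotation as R
o=bot.get_obs(); p,d,P=shot("wrist")
rs=[r for r in bot.regions_of("wrist","leaf_center")]
W=R.from_euler('xyz',o["tcp_rot"],degrees=True).as_matrix()
for r in rs:
    k=r["pixels"]; Q=P[k]; Q=Q[~np.isnan(Q[:,0])]
    if abs(np.median(Q[:,2])-o["ee_pos"][2])>.04: continue
    z=np.median(Q[:,2]); Q=Q[abs(Q[:,2]-z)<.005]
    t=(Q-o["ee_pos"])@W  # tool coords
    A=np.c_[t[:,0],t[:,2],np.ones(len(t))]; c=np.linalg.lstsq(A,t[:,1],rcond=None)[0]
    m=abs(A@c-t[:,1])<.0015; c=np.linalg.lstsq(A[m],t[m,1],rcond=None)[0]
    print("plane slopes deg (tool x, tool z):",np.degrees(np.arctan(c[:2])).round(2),"top at grasp: tool y",c[2].round(4),"=> TCP below top by",c[2].round(4), m.mean().round(2))
    t=t[m]; print("tool x range",np.percentile(t[:,0],[.5,50,99.5]).round(4),"tool z range",np.percentile(t[:,2],[.5,99.5]).round(4))
    print(cv2.minAreaRect(t[:,[0,2]].astype(np.float32)*1000))
print("tool axes in world\n",W.round(2)); print(o["ee_pos"].round(4),o["tcp_rot"].round(2),o["wrist_force"].round(1),o["torque"].round(2))
E
python3 -m jog '[[1,0,0,0,0,0,0],[1,0,0,0,0,0,0],[1,0,0,0,0,0,0]]'; python3 hand.py
```

```text
time: 14.3
ee_pos: [0.496, 0.3116, 0.151]
tcp_rot: [-89.9, 0.1, 75.2]
wrist_force: [-0.3, 0.0, -4.7]
opening: 0.0411
plane slopes deg (tool x, tool z): [-0.05 -0.11] top at grasp: tool y -0.0095 => TCP below top by -0.0095 0.96
tool x range [-0.021   0.0002  0.0219] tool z range [-0.043   0.0544]
((0.47129249572753906, 5.150718688964844), (99.37562561035156, 44.11127471923828), 89.92082214355469)
tool axes in world
 [[ 0.26 -0.   -0.97]
 [ 0.97 -0.    0.26]
 [-0.   -1.    0.  ]]
[0.496  0.3116 0.151 ] [-89.9    0.09  75.19] [-0.3  0.  -4.7] [0.05 0.01 0.01]
```

The leaf is level in the hand, with its eye 55 mm ahead of the TCP and about 10 mm above it. I'm carrying it to a standoff in front of the gap.

```bash
python3 -m jog '[[1,-0.1,-1,0,0,0,0.6],[1,-0.3,-2.4,0,0,0,1.4],[1,-0.5,-3.9,0,0,0,2.2],[1,-0.7,-5.4,0,0,0,3],[1,-0.9,-6.9,0,0,0,3.6]]'
python3 -m jog '[[1,-0.1,-1.5,0,0,0,0.2],[1,-0.2,-3,0,0,0,0.5],[1,-0.3,-4.5,0,0,0,0.5],[1,-0.4,-6,0,0,0,0.5],[1,-0.47,-7.2,0,0,0,0.5]]'
python3 -m jog '[[1,0,-0.42,-0.8,0,0,0],[1,0,-0.42,-2,0,0,0],[1,0,-0.42,-3,0,0,0],[1,0,-0.42,-3.6,0,0,0],[1,0,-0.42,-3.6,0,0,0]]'
python3 -m jog '[[1,0,0,0,0,0,0],[1,0,0,0,0,0,0],[1,0,0,0,0,0,0]]'
python3 hand.py
```

```text
time: 14.9
ee_pos: [0.4734, 0.1381, 0.1521]
tcp_rot: [-90.0, 0.0, 93.4]
wrist_force: [0.1, -0.9, -3.0]
opening: 0.0411
time: 15.4
ee_pos: [0.4617, -0.0425, 0.1523]
tcp_rot: [-90.0, 0.0, 95.6]
wrist_force: [0.2, -0.6, -4.0]
opening: 0.0414
time: 15.9
ee_pos: [0.4608, -0.051, 0.0603]
tcp_rot: [-89.8, -0.0, 95.7]
wrist_force: [-0.5, 0.4, -4.1]
opening: 0.0411
time: 16.2
ee_pos: [0.4629, -0.0511, 0.0635]
tcp_rot: [-90.1, 0.0, 95.7]
wrist_force: [-0.4, 0.7, -4.0]
opening: 0.0413
plane slopes deg (tool x, tool z): [-0.04 -0.09] top at grasp: tool y -0.0096 => TCP below top by -0.0096 0.97
tool x range [-0.0211  0.0001  0.0218] tool z range [-0.043   0.0542]
((0.3963890075683594, 5.056266784667969), (99.2313003540039, 44.04424285888672), 89.89193725585938)
tool axes in world
 [[-0.1  0.  -1. ]
 [ 1.  -0.  -0.1]
 [-0.  -1.  -0. ]]
[ 0.4629 -0.0511  0.0635] [-9.008e+01  4.000e-02  9.570e+01] [-0.4  0.7 -4. ] [-0.02  0.02  0.04]
```

```bash
python3 -m jog '[[1,0.3,0.03,-0.1,0,0,0],[1,0.6,0.06,-0.13,0,0,0],[1,0.8,0.08,-0.13,0,0,0],[1,0.8,0.08,-0.13,0,0,0],[1,0.8,0.08,-0.13,0,0,0]]'
python3 -m jog '[[1,0.25,0.02,0,0,0,0],[1,0.5,0.05,0,0,0,0],[1,0.8,0.08,0,0,0,0],[1,1,0.1,0,0,0,0],[1,1.12,0.11,0,0,0,0]]'
python3 -m jog '[[1,0,0,0,0,0,0],[1,0,0,0,0,0,0],[1,0,0,0,0,0,0],[1,0,0,0,0,0,0],[1,0,0,0,0,0,0]]'
python3 - <<'E'
from h import *
for i in range(4):
    p,d,P=shot("scene"); o=bot.get_obs(); print(o["ee_pos"].round(4),o["tcp_rot"].round(2),o["wrist_force"].round(1))
save(cv2.resize(p[170:290,230:390],(800,600),interpolation=cv2.INTER_CUBIC),"s7.png")
p,d,P=shot("top"); np.savez("/tmp/t7",p=p,d=d,P=P)
k=(P[...,2]>.05)&(P[...,2]<.1)
save(cv2.resize(p[120:240,200:360],(800,600),interpolation=cv2.INTER_CUBIC),"t7.png")
E
```

```text
time: 16.8
ee_pos: [0.4821, -0.0491, 0.0588]
tcp_rot: [-89.9, 0.0, 95.7]
wrist_force: [-0.2, -0.2, -3.7]
opening: 0.0412
time: 17.3
ee_pos: [0.5107, -0.0463, 0.0589]
tcp_rot: [-90.0, 0.0, 95.7]
wrist_force: [0.5, 0.3, -3.6]
opening: 0.0415
time: 17.8
ee_pos: [0.51, -0.0464, 0.059]
tcp_rot: [-90.0, 0.0, 95.7]
wrist_force: [-1.3, -0.5, -5.0]
opening: 0.0413
[ 0.5101 -0.0464  0.059 ] [-8.998e+01  2.000e-02  9.569e+01] [-0.1  0.4 -3.9]
[ 0.5101 -0.0464  0.059 ] [-8.998e+01  2.000e-02  9.568e+01] [ 0.2  0.7 -4.2]
[ 0.5101 -0.0464  0.059 ] [-8.998e+01  2.000e-02  9.568e+01] [-0.2 -0.4 -3.8]
[ 0.5101 -0.0464  0.059 ] [-8.997e+01  2.000e-02  9.569e+01] [-0.6  1.3 -4. ]
```

View pics/s7.png

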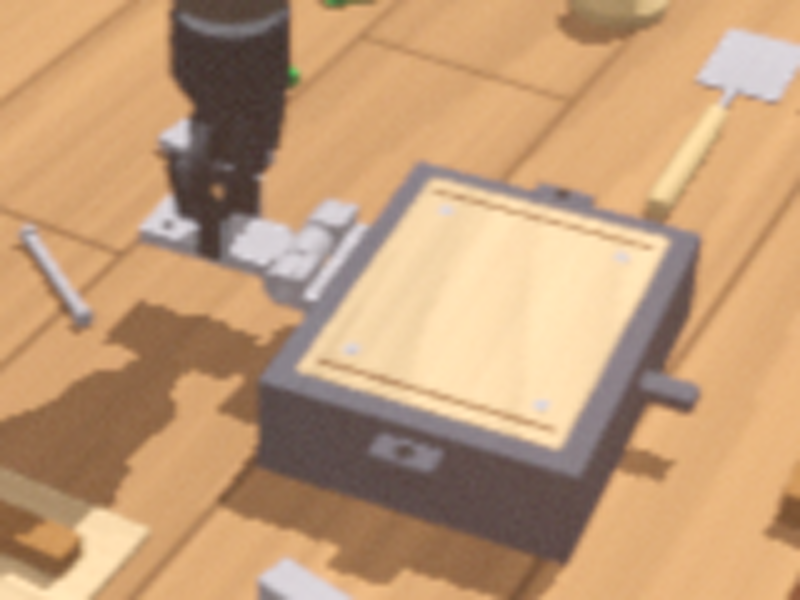

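The scene view shows the leaf's barrel between the two fixed barrels at about (310,245), in line. I'll trim by about 1 mm, then compare the barrel heights and positions numerically.

```bash
python3 -m jog '[[1,0.05,0,0.05,0,0,0],[1,0.05,0,0.05,0,0,0],[1,0.05,0,0.05,0,0,0],[1,0.05,0,0.05,0,0,0]]'
cat > chk.py <<'E'
from h import *
from scipy.optimize import least_squares
y0=np.deg2rad(5.75);e=np.array([np.cos(y0),np.sin(y0)]);f=np.array([-e[1],e[0]]);eye=np.array([.5664,-.0409])
for c in ("top","scene"):
    Q=np.concatenate([shot(c)[2].reshape(-1,3) for _ in range(3)]); Q=Q[~np.isnan(Q[:,0])]
    s=np.c_[(Q[:,:2]-eye)@e,(Q[:,:2]-eye)@f,Q[:,2]]
    for nm,a,b in (("right",-42,-20),("loose",-12,12),("left",20,42)):
        k=s[(s[:,1]>a/1e3)&(s[:,1]<b/1e3)&(abs(s[:,0])<.0115)&(s[:,2]>.066)&(s[:,2]<.1)]
        if len(k)<8: print(c,nm,len(k)); continue
        r=least_squares(lambda q:np.hypot(k[:,0]-q[0],k[:,2]-q[1])-.013,[0,.07],loss="soft_l1",f_scale=.001)
        print(c,nm,len(k),"x",round(r.x[0]*1e3,1),"z",round(r.x[1]*1e3,1),"std",round(np.std(r.fun)*1e3,2),"ztop",round(np.percentile(k[:,2],90)*1e3,1))
o=bot.get_obs(); print(o["time"],o["ee_pos"].round(4),o["tcp_rot"].round(2),o["wrist_force"].round(1),o["torque"].round(2))
p=bot.camera("top")[0]; save(cv2.resize(p[150:240,240:360],(800,600),interpolation=cv2.INTER_CUBIC),"t8.png")
E
python3 chk.py
```

```text
time: 18.45
ee_pos: [0.5114, -0.0464, 0.0602]
tcp_rot: [-90.0, 0.0, 95.7]
wrist_force: [-0.4, 0.0, -4.3]
opening: 0.0414
top right 0
top loose 0
top left 0
scene right 96 x 3.6 z 71.9 std 2.39 ztop 85.1
scene loose 96 x -0.9 z 70.3 std 1.46 ztop 83.7
scene left 79 x 0.7 z 71.5 std 2.07 ztop 85.4
18.75 [ 0.5114 -0.0464  0.0602] [-8.997e+01  1.000e-02  9.569e+01] [-0.2 -0.2 -4.4] [-0.01  0.05  0.04]
```

View pics/t8.png

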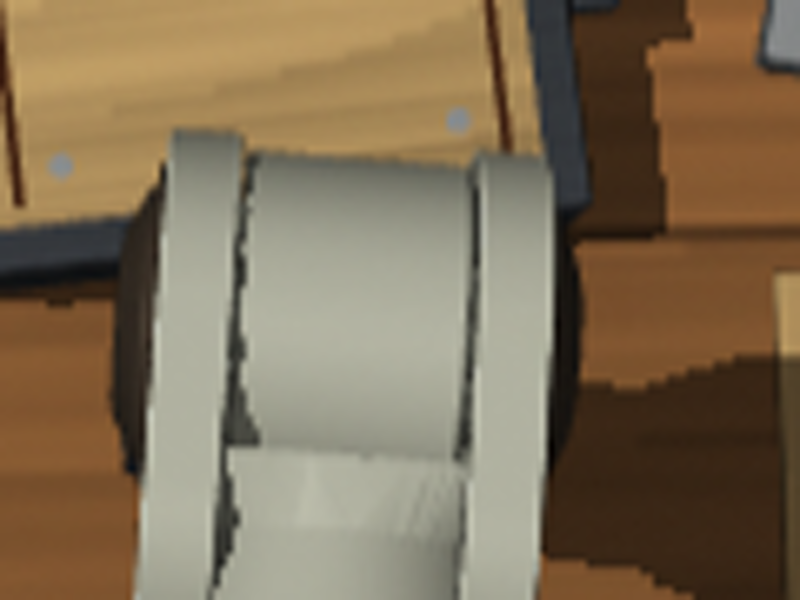

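Run:
```python
from h import *
y0=np.deg2rad(5.75);e=np.array([np.cos(y0),np.sin(y0)]);f=np.array([-e[1],e[0]]);eye=np.array([.5664,-.0409])
def prof(Q,t,names):
    Q=Q.reshape(-1,3);Q=Q[~np.isnan(Q[:,0])]; s=np.c_[(Q[:,:2]-eye)@e,(Q[:,:2]-eye)@f,Q[:,2]]*1e3
    for nm,a,b in names:
        k=s[(s[:,1]>a)&(s[:,1]<b)&(s[:,2]>60)&(s[:,2]<100)]
        print(t,nm,[(x,int(len(k[abs(k[:,0]-x)<2])),round(float(np.median(k[abs(k[:,0]-x)<2,2])),1)) for x in range(-14,19,4) if len(k[abs(k[:,0]-x)<2])>2])
N=(("right",-42,-20),("loose",-12,12),("left",20,42))
prof(np.load("/tmp/w3.npz")["P"],"w3",N)
prof(np.stack([shot("scene")[2] for _ in range(3)]),"scene",N)
print("cyl",[(x,round(70+np.sqrt(max(0,169-x*x)),1)) for x in range(-14,19,4)])
```

```text
w3 right [(-14, 50, 73.1), (-10, 123, 79.0), (-6, 132, 82.1), (-2, 130, 83.3), (2, 121, 83.2), (6, 146, 82.3), (10, 131, 83.7), (14, 106, 83.9), (18, 75, 70.9)]
w3 loose [(14, 73, 68.9), (18, 133, 70.8)]
w3 left [(-14, 49, 74.4), (-10, 126, 79.1), (-6, 125, 82.2), (-2, 126, 83.1), (2, 124, 83.4), (6, 134, 82.3), (10, 129, 83.9), (14, 113, 83.7), (18, 74, 70.8)]
scene right [(-10, 16, 71.3), (-6, 26, 81.7), (-2, 24, 82.4), (2, 22, 82.0), (6, 10, 84.3), (10, 18, 84.0), (14, 41, 78.1), (18, 19, 71.1)]
scene loose [(-14, 4, 72.2), (-10, 6, 80.4), (-6, 13, 83.2), (-2, 14, 84.2), (2, 20, 83.6), (6, 22, 81.8), (10, 29, 77.0), (14, 15, 71.6), (18, 16, 70.4)]
scene left [(-10, 9, 81.5), (-6, 13, 82.2), (-2, 12, 83.2), (2, 16, 82.6), (6, 13, 83.2), (10, 14, 84.7), (14, 40, 77.6), (18, 16, 71.2)]
cyl [(-14, np.float64(70.0)), (-10, np.float64(78.3)), (-6, np.float64(81.5)), (-2, np.float64(82.8)), (2, np.float64(82.8)), (6, np.float64(81.5)), (10, np.float64(78.3)), (14, np.float64(70.0)), (18, np.float64(70.0))]
```

The numbers agree to within about 1 mm. One small nudge, then I hand in.

```bash
python3 -m jog '[[1,0.02,0,-0.02,0,0,0],[1,0.02,0,-0.02,0,0,0],[1,0.02,0,-0.02,0,0,0],[1,0.02,0,-0.02,0,0,0],[1,0.02,0,-0.02,0,0,0]]'
python3 hand.py; python3 -c "
from h import *
bot.camera('top')
r=bot.regions_of('top','bar_center')
print([(x['conf'],x['point']) for x in r][:2])
print(bot.job_done())"
```

```text
time: 19.45
ee_pos: [0.5119, -0.0464, 0.0597]
tcp_rot: [-90.0, 0.0, 95.7]
wrist_force: [-0.4, 0.3, -3.8]
opening: 0.0412
plane slopes deg (tool x, tool z): [-0.04 -0.1 ] top at grasp: tool y -0.0096 => TCP below top by -0.0096 0.97
tool x range [-0.021   0.0001  0.0217] tool z range [-0.0431  0.0542]
((0.3377647399902344, 4.8671112060546875), (99.62010192871094, 44.05513000488281), 89.7890396118164)
tool axes in world
 [[-0.1 -0.  -1. ]
 [ 1.  -0.  -0.1]
 [-0.  -1.   0. ]]
[ 0.5119 -0.0464  0.0597] [-8.997e+01  1.000e-02  9.569e+01] [-0.4  0.3 -3.8] [ 0.04  0.08 -0.06]
[(0.83, [236.2, 377.5])]
the job is handed in; nothing more can be done
None
```

The job is handed in at about 20 s of the 64 s allowed; no verdict came back. The bar lies flat on the plywood board and is released. The grey leaf is held in the air with its barrel in the hinge gap.

**Bar:** after release the wrist picture showed it lying along the board. The last top view found it at pixel (236, 378), which is on the board.

**Leaf:**
- **Attitude:** it is level to about 0.1°, right side up. Its direction matches the box's measured yaw of 5.75° to within about 0.1°.
- **Contact:** the wrist force is only the leaf's weight, about 4 N, so nothing is pressing on the box.
- **Alignment:** the rough scene-camera depth put the leaf's eye up to about 1 mm off in x and z. I nudged it 0.5 mm each way to compensate and did not measure again.

**Checks that failed or disagreed:**
- The top camera could not see the hinge because the arm blocked it, so the final alignment rests on the scene camera and the earlier wrist measurements.
- A first circle fit from the scene camera was thrown off by the fixed leaf behind the barrels. I used height profiles instead.
- On the way to the leaf the last joint reached its range limit and tilted the tool about 5° while empty. I turned the tool about half a turn and went on; nothing was touched.

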